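Index the swivel desk caddy to its next hole

ROBOT

A 7-joint arm with a two-finger parallel gripper is mounted at the origin on the work surface. World frame = base frame: x ahead of the robot, y to its left, z up, the work surface at z = 0. Lengths are in m, angles in rad, forces in N, time in s.
With the tool pointing down it reaches from about 0.4 to 0.85 m from the base axis. Payload 10.4 kg.
Tool frame: the origin (TCP) lies at the very end of the fingers, on their centre line; the grasp point (between the pads) lies 19 mm behind it; z points along the fingers, x is the direction in which the jaws open and shut, and the axes are right-handed (so a half turn about z gives the same grasp; the last joint's range is limited). The gripper opens to 87 mm and grips with 3 to 60 N. Pads are 19 mm wide; open, the fingers measure 117 mm over their backs; the gripper's body (75 mm by 190 mm) begins 51 mm behind the grasp point.
Start: joints at [1.222, 0.332, -0.065, 1.46, 0.022, 1.35, -0.088], TCP at [0.2, -0.592, 0.223] pointing down, gripper open.
Joint ranges: [-2.6, 2.6], [-0.5, 2.12], [-1.47, 1.34], [0.16, 2.42], [-1.27, 4.41], [0.06, 2.06], [-2.6, 2.6]. Speed limits (rad/s): [2.22, 2.22, 2.79, 2.79, 3.14, 3.14, 3.14].

INTERFACE

Orientations are given as a unit quaternion [x, y, z, w].
In Python, from bench import r gives the robot as it stands. The module is installed in compiled form; this text tells all that it offers.
- The arm moves only by the tool carry_out, never from a script. Its argument "commands" is a list that holds one entry, the list of rows, each a list of 7 numbers: the closure in counts, from 0 (fully open) to 255 (shut), then the shift along the tool's x, y, z in units of 25 mm (1.0 is 25 mm), then the turn, a rotation vector about the tool's x, y, z in units of 5 degrees (1.0 is 5 degrees). A call has 1 to 12 rows; each row is the pose to reach, as a shift and turn from the pose measured when the call began, along the tool's axes at that moment; what a row does not reach only later rows make up. A row lasts 1/8 s, in which the tool goes at most 62.5 mm and 10.7 degrees, less where a joint would pass 70% of its speed; a pose out of reach is approached as far as the arm can. A call with a gripper value outside its range is refused whole. The fingers move at their own pace and stop on an object; "grip_force" is the grip in N (left out, the last holds). Time passes only in rows, so rows that repeat a pose let the fingers close. It gives the time, the measured TCP pose, the force and the opening at its end, in the units of the state.
- r.read_state(): the state, without advancing time (a new reading comes with each control period).
- r.camera(name): name is "scene" or "top"; returns the picture (400x640x3 uint8, blue, green, red); there is no depth.
- r.camera_info(name): a dict with "fx", "fy", "cx", "cy" (pixels), "origin" and "rotation" of the camera in the world. Camera axes: x right, y down, z forward; pixel columns grow to the right and rows downward; lengths in m; the calibration is good to about 2 mm. A picture is of the moment at which its call begins. camera_info takes no time and is no camera call.
- r.close_job(): hands the job in, once; it reports no verdict.
The state is a dict: "time": time; "joint_positions": joint angles; "joint_vel": joint speeds; "joint_torque": joint torques, N m; "ee_pos": TCP position; "eef_rot": TCP orientation; "ft_force": force on the tool from outside, world axes, zero at the start; "torque": the same for the moment, N m; "width": finger opening in m.
Only numpy, scipy, OpenCV 4.12 (cv2) and the standard library are available. Lean on these libraries where they do the work, as an engineer would, in place of code of your own. Each camera call takes 0.05 s, during which the arm holds its last target.

TASK

Press the caddy's spring plunger in with the fingertips to free the round tray, turn the tray anticlockwise (seen from above) to the very next hole, and let the plunger spring fully back out so that the tray is locked there. Lift nothing: the jar stays standing in the tray, and the bottle, charger box and remote control on the desk stay where they are.

Things in the scene. Friction and masses are not known exactly. Their poses are not given: they have to be found in the camera images.
- caddy: Desk caddy, fixed. White round base, 278 mm across, with an aluminium index ring (top 35 mm above the desk) with 8 dark holes, 14 mm wide, every 45 degrees at 125 mm radius. On it turns a wooden tray 222 mm across, floor 40, rim and dividers 50 mm above the desk. Origin: on the tray's axis at desk height; x axis points to the hole in which the tray is locked at the start; z up
- tray (a joint): Turning angle of the wooden tray (rad) about the vertical axis through the caddy's origin: 0 at the start (locked), growing anticlockwise seen from above; the next hole is at 0.785 (45 degrees). It takes about 1 N at the plunger to turn once free, and stays where it is left. With the plunger out, the locking pin stops it within about 2 mm of play
- plunger (a joint): How far the spring plunger is pressed in (m): 0 out, 0.012 at its stop; spring 2.7 N at 0, 6.3 N at the stop. Its 10 mm round-ended locking pin, seen in the ring's hole 40 mm further out than the cap, goes down with it: tray free from 0.008 in. Let go between holes, the pin rubs under the ring (about 0.0065 in) and jumps up into the next hole that comes within about 4 mm of it
- plunger_top (a point): Centre of the flat top of the plunger's steel cap, 36 mm across, on the tray, 85 mm from the tray's axis, 74 mm above the desk when out. It rides round with the tray and goes straight down when pressed
- rib (a point): Upright aluminium rib on the tray beside the plunger, on its anticlockwise side: 6 mm thick, 36 mm long radially, top 95 mm above the desk. The point is on its face towards the plunger, 24 mm from the plunger's centre, 80 mm above the desk. A finger holding the plunger in can push the tray round against this face
- jar_center (a point): Centre (half-way up) of a loose amber glass jar with a steel cap, 48 mm across and 48 mm tall, standing on the tray's floor in one of the two large compartments, on the side away from the plunger (its cap is 88 mm above the desk). It is carried round by the tray
- bottle_center (a point): Centre (half-way up) of a loose plastic water bottle, clear to whitish, with a white cap,, 66 mm across, 210 mm tall, standing on the desk to the robot's right: leave it alone
- charger: Loose white charger box, 90 x 90 x 32 mm, on the desk to the robot's left: leave it alone. Origin at the centre of its underside, z up
- remote: Loose black remote control, 50 x 170 x 18 mm, lying on the desk beyond the caddy: leave it alone. Origin at the centre of its underside, long side along its y
There are look-alikes about, which are no part of the job. Of the things that look like the part that bears jar_center, the smallest one is meant.

How it is judged:
By the outcome, as a careful person would: the job done as asked, in the order asked, and still so for the second after the job is handed in, with the robot touching nothing.
It also fails if it takes over 38 s, if anything falls off the work surface, if the arm or the gripper's body presses on something with over 40 N, if the wrist force passes 120 N, or if a joint passes its speed limit or range.

## Working session

There is one attempt and no reset: what is moved stays moved. The work goes in short steps, Python scripts to look and compute and a tool call to move; the robot and the scene stay as the last step left them, time stands still between calls to the robot, and variables do not carry over. Pictures are saved under pics/ and viewed, and the job is handed in when it is done.

Besides the shell and the picture viewer there is one more tool, called after ">>>" by a JSON object that holds its "name" and its "arguments". carry_out: Moves the arm, as the interface text tells. Its arguments: {"type":"object","properties":{"commands":{"type":"array"},"grip_force":{"type":"number"}},"required":["commands"]}

```bash
mkdir -p pics
python3 - <<'E'
from bench import r
import cv2
for n in("scene","top"):
    cv2.imwrite(f"pics/{n}0.png",r.camera(n)); i=r.camera_info(n); print(n,i)
s=r.read_state(); print(s)
E
```

```text
scene {'fx': 447.8499871471775, 'fy': 447.8499871471775, 'cx': 316.83439980188996, 'cy': 202.1706837645421, 'origin': array([ 1.49161181, -0.24301714,  0.94780222]), 'rotation': array([ 0.72043466,  0.57512901, -0.24042168, -0.30397031])}
top {'fx': 462.0987734757168, 'fy': 462.0987734757168, 'cx': 314.56700023646135, 'cy': 197.9056973006675, 'origin': array([ 0.4848326 , -0.01723427,  1.4957494 ]), 'rotation': array([ 0.71549635, -0.6959651 ,  0.05187638, -0.03172366])}
{'time': 0.1, 'joint_positions': array([ 1.22240347,  0.33275212, -0.06470405,  1.46084708,  0.02158359,
        1.34988554, -0.08848875]), 'joint_vel': array([-0.00185285, -0.00282401,  0.00042261, -0.00318498, -0.0006051 ,
       -0.0008605 , -0.00055298]), 'joint_torque': array([ 2.61417743e-03, -6.24545217e+01,  2.58301408e-02, -3.90718853e+01,
       -6.11726311e-02,  3.66338622e-02,  1.75604828e-05]), 'ee_pos': array([ 0.1999348 , -0.59180296,  0.22187371]), 'eef_rot': array([ 8.12431053e-01, -5.83056966e-01, -4.97033526e-04, -3.33852261e-04]), 'ft_force': array([0.76240347, 0.11209391, 0.82856206]), 'torque': array([-0.03069629, -0.05150583, -0.02813408]), 'width': 0.08702424732583311}
```

View pics/scene0.png

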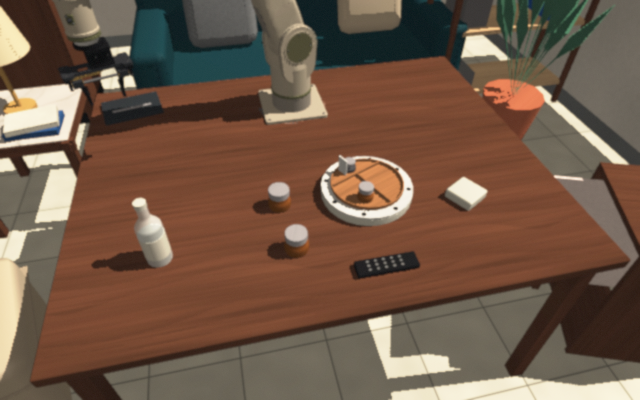

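View pics/top0.png

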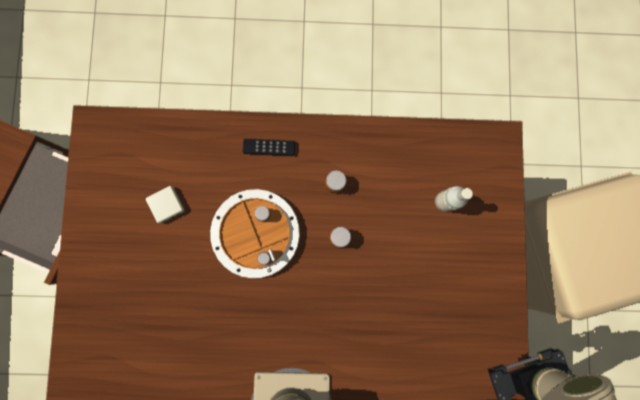

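The top view shows the caddy at (255,234), the plunger cap at about (264,258) with the rib right of it at (271,256), and a jar in the tray at (262,213). Two larger look-alike jars stand on the desk at (336,181) and (341,237). The bottle is at (452,199), the charger at (166,204) and the remote at (270,148).

```bash
cat > h.py <<'E'
import numpy as np, cv2
from scipy.spatial.transform import Rotation as R
from bench import r
def ray(n,u,v):
    i=r.camera_info(n); d=R.from_quat(i['rotation']).apply([(u-i['cx'])/i['fx'],(v-i['cy'])/i['fy'],1]); return i['origin'],d
def on(n,u,v,z):
    o,d=ray(n,u,v); return o+d*(z-o[2])/d[2]
def proj(n,p):
    i=r.camera_info(n); c=R.from_quat(i['rotation']).inv().apply(np.asarray(p)-i['origin']); return i['fx']*c[0]/c[2]+i['cx'],i['fy']*c[1]/c[2]+i['cy']
E
python3 - <<'E'
from h import *
t=cv2.imread("pics/top0.png"); s=cv2.imread("pics/scene0.png")
a=cv2.resize(t[184:284,203:308],None,fx=5.5,fy=5.5,interpolation=cv2.INTER_CUBIC)
b=cv2.resize(s[145:230,310:425],None,fx=6,fy=6,interpolation=cv2.INTER_CUBIC)
cv2.imwrite("pics/ca.png",a);cv2.imwrite("pics/cb.png",b)
# ring holes: dark within white
for thr in (150,):
    hsv=cv2.cvtColor(t,cv2.COLOR_BGR2HSV)
    m=((hsv[...,1]<50)&(hsv[...,2]>thr)).astype('u1')*255
    m[:, :205]=0;m[:,305:]=0;m[:184]=0;m[284:]=0
    c,_=cv2.findContours(m,cv2.RETR_EXTERNAL,cv2.CHAIN_APPROX_NONE)
    c=max(c,key=cv2.contourArea); e=cv2.fitEllipse(c); print(e, on("top",*e[0],.033))
E
```

```text
((254.6031036376953, 233.23153686523438), (82.16786193847656, 83.33533477783203), 59.63484191894531) [0.54178625 0.12913376 0.033     ]
```

View pics/ca.png

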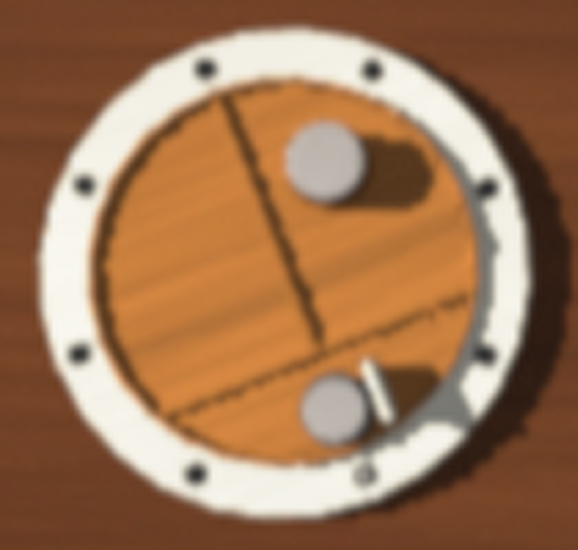

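View pics/cb.png

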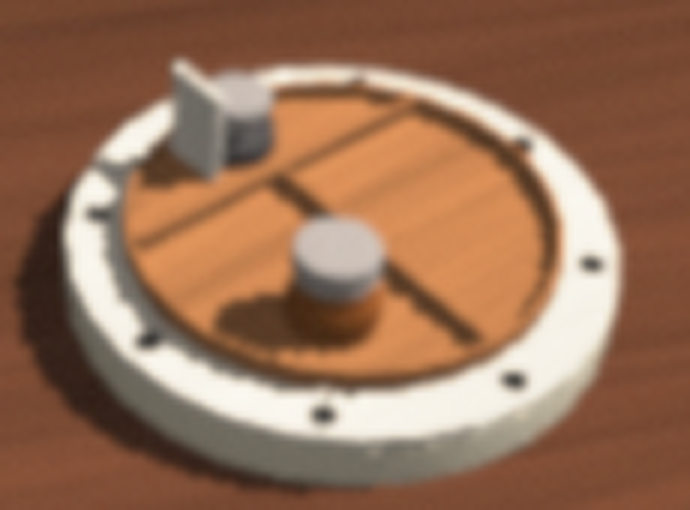

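The crops show the steel cap at crop (334,409), with the rib just right of it (anticlockwise side, since the top view has world +y at left). The locked pin hole is at crop (365,474), and the small jar stands in the far compartment.

Run:
```python
from h import *
f=5.5
H=np.array([(205,69),(372,70),(487,188),(485,354),(365,474),(196,474),(80,354),(85,184)],float)
px=lambda p:(203+(p[0]+.5)/f-.5,184+(p[1]+.5)/f-.5)
W=np.array([on("top",*px(p),.035)[:2] for p in H])
A=np.c_[2*W,np.ones(8)]; x=np.linalg.lstsq(A,(W**2).sum(1),rcond=None)[0]
c=x[:2]; print("centre",c,"R",np.sqrt(x[2]+c@c))
an=np.degrees(np.arctan2(*(W-c).T[::-1])); print(an.round(1)); 
off=[(a-an[4]+22.5)%45-22.5 for a in an]; print(np.round(off,1)); th=an[4]+np.mean(off); print("theta0",th)
pl=on("top",*px((334,409)),.074)[:2]; d=pl-c; print("plunger",pl,np.hypot(*d),np.degrees(np.arctan2(d[1],d[0])))
pl=on("scene",310+246/6,145+87/6,.074); print("plunger scene approx",pl)
for g in(th,th+45):
  a=np.radians(g); print(g,c+.085*np.array([np.cos(a),np.sin(a)]))
ea=np.array([[*on("top",*px(p),.095)[:2]] for p in((367,360),(390,422))]);print("rib ends",ea)
j=on("top",*px((325,160)),.088)[:2];print("jar",j,np.hypot(*(j-c)))
st=r.read_state();print(st['ee_pos'],R.from_quat(st['eef_rot']).as_matrix().round(4))
```

```text
centre [0.54357204 0.12995833] R 0.12473241303107334
[  23.8  -21.4  -66.3 -111.1 -156.3  158.9  114.1   68.4]
[ 0.1 -0.2 -0.1  0.1  0.   0.1  0.4 -0.4]
theta0 -156.2458814666811
plunger [0.46589561 0.09552995] 0.08496434658984868 -156.09572592853428
plunger scene approx [0.46164958 0.10364514 0.074     ]
-156.2458814666811 [0.46577302 0.09571927]
-111.24588146668111 [0.5127705  0.05073545]
rib ends [[0.49317213 0.07692142]
 [0.4599307  0.06316463]]
jar [0.60266873 0.10471174] 0.06426359994468833
[ 0.1999348  -0.59180296  0.22187371] [[ 3.201e-01 -9.474e-01 -4.000e-04]
 [-9.474e-01 -3.201e-01  1.100e-03]
 [-1.200e-03  0.000e+00 -1.000e+00]]
```

```bash
cat >> h.py <<'E'
C=np.array([.54357,.12996]); T0=-156.2
def pose(phi,off,z):
    # tray angle phi deg; tip centre `off` m anticlockwise of plunger centre; x tool tangential
    a=np.radians(T0+phi); e=np.array([np.cos(a),np.sin(a)]); t=np.array([-e[1],e[0]])
    return np.r_[C+.085*e+off*t,z], R.from_matrix(np.c_[np.r_[t,0],np.cross([0,0,-1],np.r_[t,0]),[0,0,-1]])
def rel(P,Q):
    s=r.read_state(); B=R.from_quat(s['eef_rot'])
    return np.round(np.r_[B.inv().apply(P-s['ee_pos'])/.025, np.degrees((B.inv()*Q).as_rotvec())/5],2)
E
python3 - <<'E'
from h import *
print("bottle",on("top",450,201,.1), on("scene",157,263,0))
Q=pose(0,0,.1)[1]
P1=np.array([.40,-.30,.23]);print(rel(P1,Q)); print(rel(np.array([.45,-.1,.20]),Q)); print(rel(pose(0,.003,.115)[0],Q))
E
```

```text
bottle [ 0.65399751 -0.47067108  0.1       ] [ 0.68032762 -0.48935495  0.        ]
[-8.500e+00 -1.132e+01 -3.200e-01 -0.000e+00  1.000e-02 -1.030e+00]
[-1.543e+01 -1.577e+01  8.900e-01 -0.000e+00  1.000e-02 -1.030e+00]
[-2.252e+01 -1.889e+01  4.300e+00 -0.000e+00  1.000e-02 -1.030e+00]
```

>>> {"name": "carry_out", "arguments": {"commands": [[[255,-1.4,-1.9,-0.3,0,0,-0.5],[255,-2.8,-3.8,-0.3,0,0,-1],[255,-4.2,-5.7,-0.3,0,0,-1],[255,-5.7,-7.6,-0.3,0,0,-1],[255,-7.1,-9.5,-0.3,0,0,-1],[255,-8.5,-11.3,-0.3,0,0,-1],[255,-10.2,-12.5,0,0,0,-1],[255,-12,-13.6,0.3,0,0,-1],[255,-13.7,-14.7,0.6,0,0,-1],[255,-15.4,-15.8,0.9,0,0,-1],[255,-15.4,-15.8,0.9,0,0,-1],[255,-15.4,-15.8,0.9,0,0,-1]]], "grip_force": 20}}

```text
time: 1.6
ee_pos: [0.4506, -0.1013, 0.1997]
eef_rot: [0.837, -0.547, -0.001, -0.0]
ft_force: [-0.3, -0.4, -0.3]
width: 0.0003
```

Run:
```python
from h import *
s=r.read_state();print(s['time'],s['ee_pos'],s['width'],s['joint_positions'].round(2))
for o in(.003,):
  print(rel(*pose(0,o,.115)),rel(*pose(0,o,.085)))
```

```text
1.6 [ 0.45062275 -0.1012501   0.19966969] 0.0002707301510268331 [ 0.66  0.02 -0.54  1.88  0.01  1.25 -1.04]
[-6.85 -3.72  3.39  0.01  0.01 -0.03] [-6.85 -3.72  4.59  0.01  0.01 -0.03]
```

>>> {"name": "carry_out", "arguments": {"commands": [[[255,-1.5,-0.8,0.5,0,0,0],[255,-3,-1.6,1,0,0,0],[255,-4.5,-2.4,1.7,0,0,0],[255,-5.7,-3.1,2.4,0,0,0],[255,-6.85,-3.7,3,0,0,0],[255,-6.85,-3.7,3.4,0,0,0],[255,-6.85,-3.7,3.4,0,0,0]]]}}

```text
time: 2.48
ee_pos: [0.4664, 0.091, 0.1142]
eef_rot: [0.836, -0.548, -0.001, 0.001]
ft_force: [-0.1, -0.7, 0.8]
width: 0.0003
```

Run:
```python
from h import *
s=r.read_state();print(s['time'],s['ee_pos'],s['ft_force'],s['width'])
for z in(.085,.073,.065,.0625,.06): print(z,rel(*pose(0,.003,z)))
t=r.camera("top"); sc=r.camera("scene")
a=cv2.resize(t[184:284,203:308],None,fx=4,fy=4,interpolation=cv2.INTER_CUBIC)
b=cv2.resize(sc[125:230,310:400],None,fx=4,fy=4,interpolation=cv2.INTER_CUBIC)[:400]
cv2.imwrite("pics/c1.png",np.hstack([a,b]))
```

```text
2.475 [0.46640262 0.09096478 0.11416543] [-0.11007832 -0.67766346  0.8121743 ] 0.00033139561025069764
0.085 [-0.06 -0.06  1.17  0.02  0.02 -0.05]
0.073 [-0.06 -0.06  1.65  0.02  0.02 -0.05]
0.065 [-0.06 -0.06  1.97  0.02  0.02 -0.05]
0.0625 [-0.06 -0.06  2.07  0.02  0.02 -0.05]
0.06 [-0.06 -0.06  2.17  0.02  0.02 -0.05]
```

View pics/c1.png

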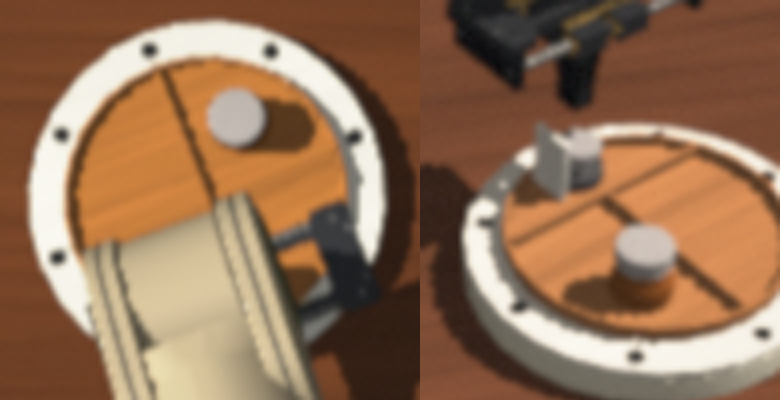

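The closed fingertips hang over the cap, clear of the rib; nothing else is near. Pressing down in steps.

>>> {"name": "carry_out", "arguments": {"commands": [[[255,-0.06,-0.06,0.6,0,0,0],[255,-0.06,-0.06,1.2,0,0,0],[255,-0.06,-0.06,1.5,0,0,0],[255,-0.06,-0.06,1.75,0,0,0],[255,-0.06,-0.06,1.9,0,0,0],[255,-0.06,-0.06,2.03,0,0,0],[255,-0.06,-0.06,2.03,0,0,0]]]}}

```text
time: 3.45
ee_pos: [0.4676, 0.0931, 0.0644]
eef_rot: [0.836, -0.548, -0.001, 0.0]
ft_force: [-3.7, -1.4, 5.3]
width: 0.0003
```

Run:
```python
from h import *
s=r.read_state();print(s['time'],s['ee_pos'],s['ft_force'],s['width'])
for o in(.003,.009): print(rel(*pose(0,o,.0635)))
for p in range(5,46,5): print(p,rel(*pose(p,.009,.0635)))
```

```text
3.45 [0.46759336 0.09305946 0.06438257] [-3.72468657 -1.38657825  5.32460076] 0.0003295987672852557
[-0.    0.02  0.04  0.01  0.01 -0.06]
[ 0.24  0.02  0.04  0.01  0.01 -0.06]
5 [ 0.53 -0.02  0.03  0.01  0.01 -1.06]
10 [ 0.82 -0.09  0.03  0.01  0.01 -2.06]
15 [ 1.1  -0.19  0.03  0.01  0.01 -3.06]
20 [ 1.38 -0.31  0.03  0.01  0.01 -4.06]
25 [ 1.64 -0.46  0.03  0.01  0.01 -5.06]
30 [ 1.88 -0.62  0.03  0.01  0.01 -6.06]
35 [ 2.12 -0.81  0.03  0.01  0.01 -7.06]
40 [ 2.33 -1.02  0.03  0.01  0.01 -8.06]
45 [ 2.53 -1.24  0.03  0.01  0.01 -9.06]
```

>>> {"name": "carry_out", "arguments": {"commands": [[[255,0,0.02,0.07,0,0,0],[255,0.12,0.02,0.07,0,0,0],[255,0.24,0.02,0.07,0,0,0],[255,0.38,0,0.07,0,0,-0.5],[255,0.53,-0.02,0.07,0,0,-1],[255,0.68,-0.05,0.07,0,0,-1.5],[255,0.82,-0.09,0.07,0,0,-2],[255,0.96,-0.14,0.07,0,0,-2.5],[255,1.1,-0.19,0.07,0,0,-3],[255,1.24,-0.25,0.07,0,0,-3.5],[255,1.38,-0.31,0.07,0,0,-4]]]}}

```text
time: 4.82
ee_pos: [0.4898, 0.0652, 0.0635]
eef_rot: [0.919, -0.394, 0.001, -0.001]
ft_force: [0.1, 2.7, 4.8]
width: 0.0004
```

Run:
```python
from h import *
s=r.read_state();print(s['time'],s['ee_pos'],s['ft_force'],s['width'])
for p in (20,25,30,35,40,42,43,44,45,46): print(p,rel(*pose(p,.009,.0633)))
t=r.camera("top"); sc=r.camera("scene")
a=cv2.resize(t[184:284,203:308],None,fx=4,fy=4,interpolation=cv2.INTER_CUBIC)
b=cv2.resize(sc[140:240,310:425],None,fx=4,fy=4,interpolation=cv2.INTER_CUBIC)[:380]
b=cv2.copyMakeBorder(b,0,20,0,0,0)
cv2.imwrite("pics/c2.png",np.hstack([a,b[:,:380]]))
```

```text
4.825 [0.48979606 0.06520031 0.06347974] [0.11961868 2.72473107 4.83233311] 0.0004240813462805493
20 [-0.02  0.05  0.01 -0.02 -0.   -0.04]
25 [ 0.27  0.01  0.01 -0.02 -0.   -1.04]
30 [ 0.56 -0.06  0.01 -0.02 -0.01 -2.04]
35 [ 0.85 -0.16  0.01 -0.02 -0.01 -3.04]
40 [ 1.12 -0.28  0.01 -0.02 -0.01 -4.04]
42 [ 1.23 -0.33  0.01 -0.02 -0.01 -4.44]
43 [ 1.28 -0.36  0.01 -0.02 -0.01 -4.64]
44 [ 1.33 -0.39  0.01 -0.02 -0.01 -4.84]
45 [ 1.38 -0.42  0.01 -0.02 -0.01 -5.04]
46 [ 1.43 -0.45  0.01 -0.02 -0.01 -5.24]
```

View pics/c2.png

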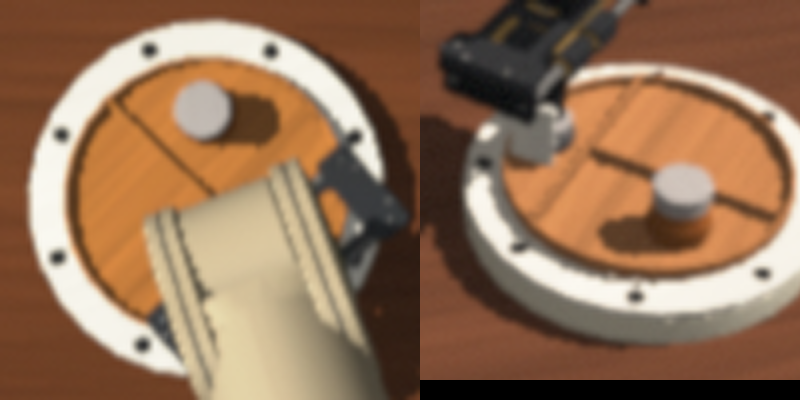

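The tray has turned with the jar standing; the divider suggests 20–24°. On to about 38°, then measure the tray angle from the divider.

>>> {"name": "carry_out", "arguments": {"commands": [[[255,0.12,0.03,0.02,0,0,-0.5],[255,0.27,0.01,0.02,0,0,-1],[255,0.42,-0.02,0.02,0,0,-1.5],[255,0.56,-0.06,0.02,0,0,-2],[255,0.7,-0.11,0.02,0,0,-2.5],[255,0.85,-0.16,0.02,0,0,-3],[255,0.99,-0.22,0.02,0,0,-3.5],[255,0.99,-0.22,0.02,0,0,-3.5]]]}}

```text
time: 5.92
ee_pos: [0.5129, 0.0515, 0.0641]
eef_rot: [0.968, -0.249, 0.002, -0.002]
ft_force: [1.6, 1.3, 5.6]
width: 0.0005
```

Run:
```python
from h import *
s=r.read_state();print(s['time'],s['ee_pos'],s['ft_force'],s['width'])
for p in (35,38,40,42,43,44,45,46): print(p,rel(*pose(p,.009,.0633)))
t=r.camera("top"); cv2.imwrite("pics/top3.png",t)
t0=cv2.imread("pics/top0.png")
f=5.5
a=[cv2.resize(x[184:284,203:275],None,fx=f,fy=f,interpolation=cv2.INTER_CUBIC) for x in(t0,t)]
cv2.imwrite("pics/c3.png",np.hstack(a))
```

```text
5.925 [0.51292034 0.05150161 0.06407286] [1.55916375 1.28289047 5.57409183] 0.000532416774731605
35 [-0.22  0.07  0.03 -0.06 -0.04  0.46]
38 [-0.04  0.06  0.03 -0.06 -0.04 -0.14]
40 [ 0.08  0.04  0.03 -0.06 -0.04 -0.54]
42 [ 0.19  0.02  0.03 -0.05 -0.05 -0.94]
43 [ 0.25  0.01  0.03 -0.05 -0.05 -1.14]
44 [ 0.31 -0.    0.03 -0.05 -0.05 -1.34]
45 [ 0.37 -0.02  0.03 -0.05 -0.05 -1.54]
46 [ 0.43 -0.03  0.03 -0.05 -0.05 -1.74]
```

View pics/c3.png

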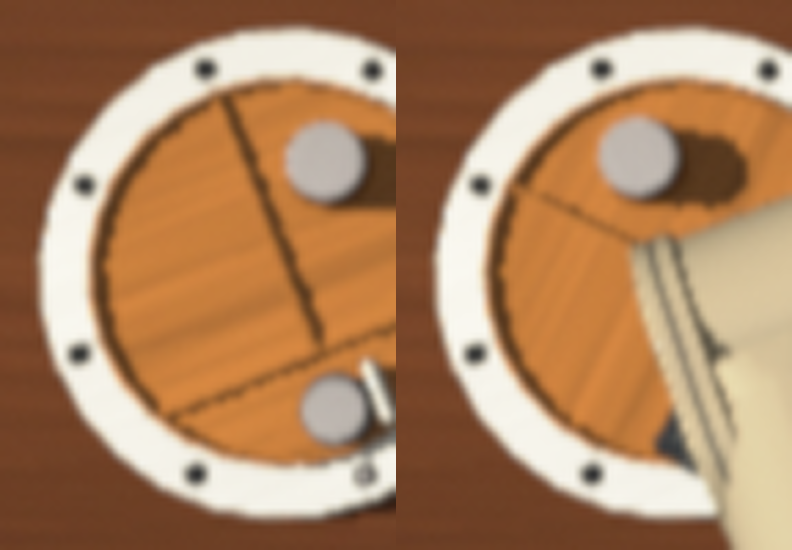

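```bash
cat >> h.py <<'E'
def jar(img):
    b,g,rr=[img[...,k].astype(int) for k in range(3)]
    m=((abs(rr-b)<45)&(rr>120)&(rr<215)).astype('u1')
    M=np.zeros_like(m); M[198:235,225:285]=1; m&=M
    c,_=cv2.findContours(m*255,0,1)
    c=[k for k in c if 60<cv2.contourArea(k)<400]
    out=[]
    for k in c:
        (u,v),rad=cv2.minEnclosingCircle(k); w=on("top",u,v,.088)[:2]-C
        out.append((round(u,1),round(v,1),round(rad,1),np.hypot(*w).round(4),np.degrees(np.arctan2(w[1],w[0])).round(1)))
    return out
def div(img,p,q):
    w=[on("top",203+(x+.5)/5.5-.5,184+(y+.5)/5.5-.5,.05)[:2] for x,y in(p,q)]
    d=w[0]-w[1]; return np.degrees(np.arctan2(d[1],d[0]))
E
python3 - <<'E'
from h import *
a=cv2.imread("pics/top0.png");b=cv2.imread("pics/top3.png")
print(jar(a));print(jar(b))
print(div(a,(224,97),(320,345)),div(b,(515-396,183),(635-396,243)))
E
```

```text
[(262.1, 213.0, 7.1, np.float64(0.064), np.float64(-24.4))]
[(247.1, 212.2, 7.1, np.float64(0.0625), np.float64(17.9))]
23.370385054865192 65.11486929996535
```

>>> {"name": "carry_out", "arguments": {"commands": [[[255,0.05,0.0,0.03,0,0,-0.2],[255,0.11,0.0,0.03,0,0,-0.4],[255,0.12,0.0,0.03,0,0,-0.4],[255,0.12,0.0,-0.15,0,0,-0.4],[255,0.12,0.0,-0.4,0,0,-0.4],[255,0.12,0.0,-0.64,0,0,-0.4],[255,0.12,0.0,-0.64,0,0,-0.4]]]}}

```text
time: 6.85
ee_pos: [0.5155, 0.0499, 0.0804]
eef_rot: [0.973, -0.233, 0.003, -0.002]
ft_force: [-0.2, -0.3, 0.9]
width: 0.0005
```

Run:
```python
from h import *
s=r.read_state();print(s['time'],s['ee_pos'],s['ft_force'],s['width'])
t=r.camera("top"); cv2.imwrite("pics/top4.png",t); sc=r.camera("scene"); print(jar(t))
f=5.5
a=cv2.resize(t[184:284,203:275],None,fx=f,fy=f,interpolation=cv2.INTER_CUBIC)
b=cv2.resize(sc[150:220,310:370],None,fx=6.5,fy=6.5,interpolation=cv2.INTER_CUBIC)
b=cv2.copyMakeBorder(b,0,550-b.shape[0],0,0,0)
cv2.imwrite("pics/c4.png",np.hstack([a,b]))
```

```text
6.85 [0.51545679 0.04987925 0.08042293] [-0.21316931 -0.31351215  0.87395207] 0.00046319474369132873
[(246.5, 212.4, 7.0, np.float64(0.0622), np.float64(19.6))]
```

View pics/c4.png

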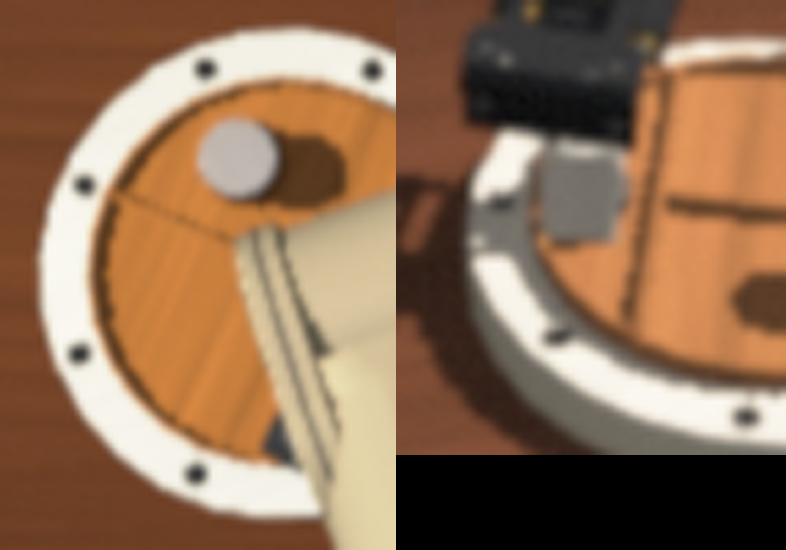

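Tray at about 44°. The pin has probably jumped into the hole; I'll nudge the rib gently (tip above the cap) to feel for the lock.

>>> {"name": "carry_out", "arguments": {"commands": [[[255,0.04,0,0,0,0,-0.1],[255,0.08,0,0,0,0,-0.2],[255,0.12,0,0,0,0,-0.2],[255,0.12,0,0,0,0,-0.2]]]}}

```text
time: 7.45
ee_pos: [0.5179, 0.0484, 0.0799]
eef_rot: [0.975, -0.224, 0.002, -0.002]
ft_force: [-1.1, -0.1, 1.6]
width: 0.0002
```

Run:
```python
from h import *
s=r.read_state();print(s['time'],s['ee_pos'],s['ft_force'])
t=r.camera("top");print(jar(t))
```

```text
7.45 [0.51792286 0.04843768 0.07986444] [-1.10239357 -0.14821534  1.59561407]
[(246.5, 212.4, 7.0, np.float64(0.0622), np.float64(19.6))]
```

>>> {"name": "carry_out", "arguments": {"commands": [[[255,0.04,0,0,0,0,0],[255,0.08,0,0,0,0,0],[255,0.12,0,0,0,0,0],[255,0.12,0,0,0,0,0]]]}}

```text
time: 8.0
ee_pos: [0.5206, 0.0471, 0.0799]
eef_rot: [0.975, -0.224, 0.002, -0.002]
ft_force: [-0.9, -0.4, -0.9]
width: 0.0005
```

Run:
```python
from h import *
s=r.read_state();print(s['time'],s['ee_pos'],s['ft_force'])
t=r.camera("top");print(jar(t))
```

```text
8.0 [0.52064511 0.04711981 0.07988689] [-0.89258596 -0.43777066 -0.85987139]
[(246.5, 212.4, 7.0, np.float64(0.0622), np.float64(19.6))]
```

The finger was carried by cap friction, so a ~6 mm gap to the rib remained, now nearly closed. Nudge on.

>>> {"name": "carry_out", "arguments": {"commands": [[[255,0.03,0,0,0,0,0],[255,0.06,0,0,0,0,0],[255,0.09,0,0,0,0,0],[255,0.12,0,0,0,0,0],[255,0.12,0,0,0,0,0]]]}}

```text
time: 8.68
ee_pos: [0.5233, 0.0458, 0.0799]
eef_rot: [0.975, -0.224, 0.002, -0.002]
ft_force: [-0.9, -0.3, -0.8]
width: 0.0003
```

Run:
```python
from h import *
s=r.read_state();print(s['time'],s['ee_pos'],s['ft_force'])
t=r.camera("top");print(jar(t))
```

```text
8.675 [0.52331346 0.04582587 0.07987439] [-0.8648384  -0.33304221 -0.77904979]
[(246.1, 212.5, 6.8, np.float64(0.0624), np.float64(20.7))]
```

>>> {"name": "carry_out", "arguments": {"commands": [[[255,0.04,0,0,0,0,0],[255,0.08,0,0,0,0,0],[255,0.08,0,0,0,0,0]]]}}

```text
time: 9.1
ee_pos: [0.5251, 0.045, 0.0798]
eef_rot: [0.975, -0.224, 0.002, -0.002]
ft_force: [-0.6, 0.9, 1.3]
width: 0.0004
```

Run:
```python
from h import *
s=r.read_state();print(s['time'],s['ee_pos'],s['ft_force'])
t=r.camera("top");print(jar(t))
```

```text
9.1 [0.525067   0.04503552 0.07984785] [-0.59003476  0.8539639   1.26959874]
[(245.8, 212.4, 6.8, np.float64(0.0629), np.float64(21.4))]
```

Now 45.8°, close to the edge of the play. I'll back off and look at pin and cap.

>>> {"name": "carry_out", "arguments": {"commands": [[[255,-0.15,0,0,0,0,0],[255,-0.2,0,-0.8,0,0,0],[255,-0.2,0,-1.8,0,0,0],[255,-0.2,1.5,-3,0,0,0],[255,-0.2,3.5,-4,0,0,0],[255,-0.2,5.5,-4,0,0,0],[255,-0.2,6.5,-4,0,0,0]]]}}

```text
time: 10.02
ee_pos: [0.4482, -0.1016, 0.1809]
eef_rot: [0.974, -0.226, 0.003, -0.001]
ft_force: [0.2, -0.0, 1.1]
width: 0.0005
```

Run:
```python
from h import *
s=r.read_state();print(s['time'],s['ee_pos'],s['ft_force'])
t=r.camera("top"); cv2.imwrite("pics/top5.png",t); sc=r.camera("scene");cv2.imwrite("pics/scene5.png",sc); print(jar(t))
a=cv2.resize(t[184:284,203:308],None,fx=4,fy=4,interpolation=cv2.INTER_CUBIC)
b=cv2.resize(sc[145:230,320:412],None,fx=4.1,fy=4.1,interpolation=cv2.INTER_CUBIC)
b=cv2.copyMakeBorder(b,0,400-b.shape[0],0,0,0)
cv2.imwrite("pics/c5.png",np.hstack([a,b]))
```

```text
10.025 [ 0.44822678 -0.10158165  0.1808506 ] [ 0.21924329 -0.0115197   1.05217024]
[(245.8, 212.4, 6.8, np.float64(0.0629), np.float64(21.4))]
```

View pics/c5.png

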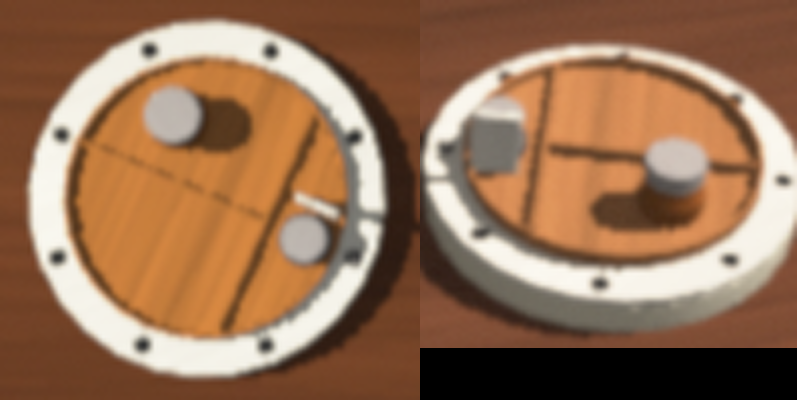

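Run:
```python
from h import *
t=cv2.imread("pics/top5.png");t0=cv2.imread("pics/top0.png");sc=cv2.imread("pics/scene5.png")
def z(im,u,v,k=9): 
    p=im[v-k:v+k,u-k:u+k].astype(float); p=np.clip(p*1.4,0,255).astype('u1'); return cv2.resize(p,(260,260),interpolation=cv2.INTER_NEAREST)
A=np.array([C[0]+.125*np.cos(np.radians(T0+45)),C[1]+.125*np.sin(np.radians(T0+45)),.035]); pu=proj("top",A);ps=proj("scene",A);print(pu,ps)
n=[int(round(q)) for q in pu]; m=[int(round(q)) for q in ps]
A0=np.array([C[0]+.125*np.cos(np.radians(T0)),C[1]+.125*np.sin(np.radians(T0)),.035]);n0=[int(round(q)) for q in proj("top",A0)]
cv2.imwrite("pics/c6.png",np.hstack([z(t0,*n0),z(t,*n),z(t0,*n)]))
print(t[n[1]-3:n[1]+5,n[0]-4:n[0]+6].mean(2).astype(int)); print(t0[n0[1]-3:n0[1]+5,n0[0]-4:n0[0]+6].mean(2).astype(int))
# cap height two-view
ut=(203+(305+.5)/4-.5,184+(240+.5)/4-.5)
for h in(.074,.0675):
    p=on("top",*ut,h); d=p[:2]-C; print(h,p,np.hypot(*d),np.degrees(np.arctan2(d[1],d[0]))-T0,proj("scene",p))
a=cv2.resize(sc[155:195,320:360],None,fx=14,fy=14,interpolation=cv2.INTER_CUBIC);cv2.imwrite("pics/c7.png",a)
```

```text
(np.float64(290.92731363641514), np.float64(248.06115296022384)) (np.float64(325.226553285335), np.float64(180.91279096014154))
[[ 80 106 113 111 110 112 117 159 224 225]
 [ 89 106 103  93  87  92 117 170 222 205]
 [100 106  86  70  63  70 128 201 222 168]
 [109 108  80  68  72  78 149 219 211 133]
 [115 118 114 108 109 118 182 221 180  97]
 [126 156 187 180 165 172 214 213 142  66]
 [146 206 230 228 220 222 226 184 104  45]
 [172 227 239 240 238 237 227 153  71  37]]
[[147 158 186 187 168 179 224 237 239 241]
 [210 210 204 182 155 161 215 237 240 240]
 [236 229 188 154 136 127 185 232 239 240]
 [240 230 176 151 140 116 166 227 238 238]
 [240 231 186 152 140 138 186 229 235 230]
 [239 236 217 188 183 200 220 226 213 187]
 [239 238 234 224 217 223 221 193 150 112]
 [235 233 231 220 198 184 169 126  81  54]]
0.074 [0.51051644 0.04981878 0.074     ] 0.08668998647610729 43.78671808352324 (np.float64(338.2054032422687), np.float64(172.03753187804023))
0.0675 [0.51063386 0.05012533 0.0675    ] 0.08636181822330505 43.78118965265172 (np.float64(338.2348730560767), np.float64(173.69493103166926))
```

View pics/c6.png

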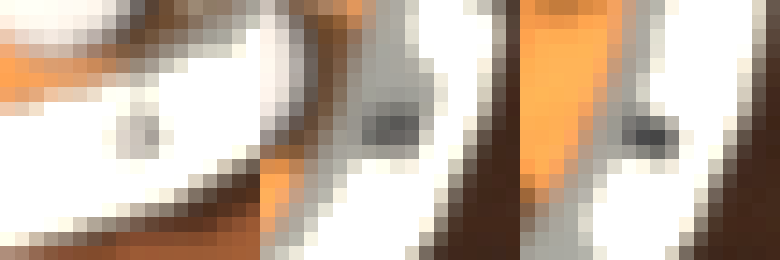

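View pics/c7.png

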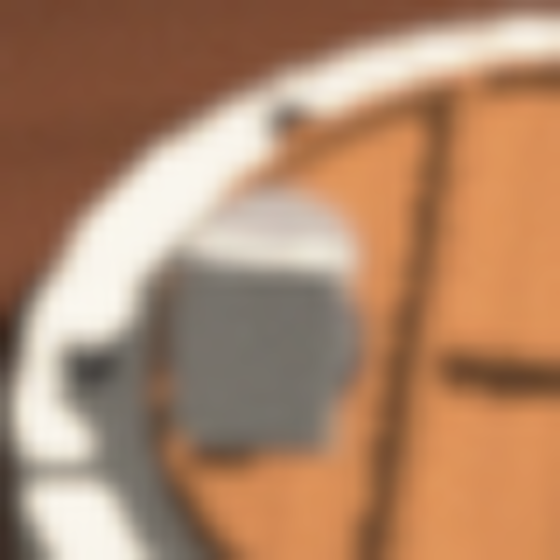

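Run:
```python
from h import *
t=cv2.imread("pics/top5.png");t0=cv2.imread("pics/top0.png");sc=cv2.imread("pics/scene5.png");s0=cv2.imread("pics/scene0.png")
# other holes min brightness
for k in range(8):
    a=np.radians(T0+45*k); 
    for nm,im in(("t0",t0),("t5",t)):
        u,v=proj("top",[C[0]+.125*np.cos(a),C[1]+.125*np.sin(a),.035]); u,v=int(round(u)),int(round(v)); w=im[v-2:v+3,u-2:u+3].mean(2); print(k,nm,w.min().round(),w.mean().round(),end=' | ')
    print()
# cap far-edge in scene, initial and now
def edge(h,phi):
    a=np.radians(T0+phi); q=np.linspace(0,2*np.pi,400)
    p=np.array([proj("scene",[C[0]+.085*np.cos(a)+.018*np.cos(x),C[1]+.085*np.sin(a)+.018*np.sin(x),h]) for x in q]); return p[p[:,1].argmin()].round(2),p[:,0].max().round(2)
print("init .074",edge(.074,0)); print("now",[(h,edge(h,ph)) for h in(.074,.0675) for ph in (45,46)])
print(s0[153:164,349:353].tolist() and s0[153:164,350].tolist())
print(sc[163:176,340].tolist())
```

```text
0 t0 116.0 171.0 | 0 t5 52.0 152.0 | 
1 t0 50.0 133.0 | 1 t5 63.0 116.0 | 
2 t0 46.0 129.0 | 2 t5 47.0 130.0 | 
3 t0 61.0 159.0 | 3 t5 61.0 159.0 | 
4 t0 51.0 154.0 | 4 t5 51.0 155.0 | 
5 t0 60.0 162.0 | 5 t5 60.0 161.0 | 
6 t0 52.0 155.0 | 6 t5 52.0 156.0 | 
7 t0 53.0 155.0 | 7 t5 53.0 155.0 | 
init .074 (array([348.6 , 157.02]), np.float64(354.73))
now [(0.074, (array([338.51, 168.6 ]), np.float64(344.71))), (0.074, (array([338.46, 168.91]), np.float64(344.67))), (0.0675, (array([338.43, 170.25]), np.float64(344.61))), (0.0675, (array([338.38, 170.56]), np.float64(344.57)))]
[[49, 72, 120], [51, 75, 123], [58, 81, 128], [86, 104, 142], [135, 148, 171], [172, 182, 195], [182, 191, 203], [182, 190, 202], [183, 190, 203], [180, 188, 199], [166, 174, 185]]
[[100, 114, 135], [92, 119, 160], [98, 133, 185], [83, 122, 177], [90, 125, 179], [131, 155, 194], [170, 183, 202], [182, 191, 203], [188, 197, 209], [201, 214, 222], [194, 209, 218], [137, 147, 153], [106, 114, 119]]
```

Run:
```python
from h import *
t=r.camera("top");t0=cv2.imread("pics/top0.png")
for n,(u,v) in dict(bottle=(455,199),charger=(166,204),remote=(270,148),jarA=(336,181),jarB=(341,237)).items():
    print(n,cv2.absdiff(t[v-18:v+18,u-24:u+24],t0[v-18:v+18,u-24:u+24]).mean().round(2))
print(jar(t),r.read_state()['time'])
r.close_job()
```

```text
bottle 0.52
charger 0.44
remote 0.55
jarA 0.53
jarB 20.98
[(245.8, 212.4, 6.8, np.float64(0.0629), np.float64(21.4))] 10.175
the job is handed in; nothing more can be done
```

View pics/top5.png

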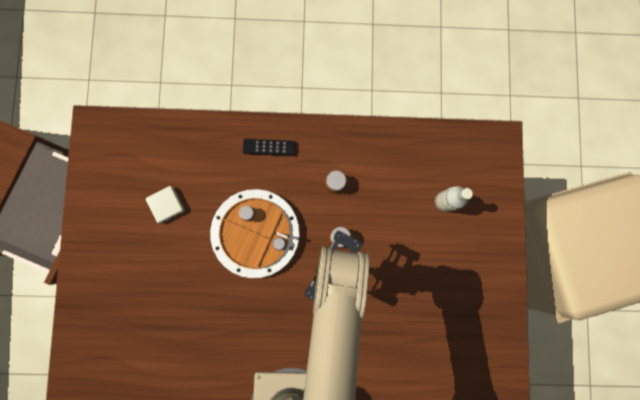

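View pics/scene5.png

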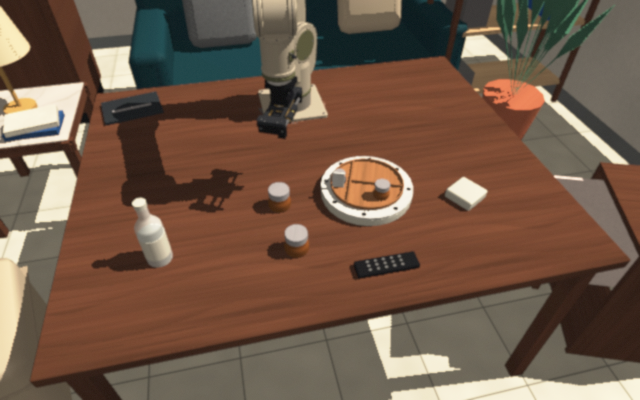

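I pressed the plunger in with the closed fingertips and turned the tray anticlockwise to the next hole. I then let the plunger spring out, nudged the rib gently, and backed clear of everything. The job was handed in at about 10.2 s. Friction on the cap moved the tray while the plunger was in; the fingers reached the rib only in that last nudge.

**Last checks**
- **Plunger out:** the cap's far edge in the scene view fits the full 74 mm height within about 0.5 px. The pin-under-ring height would be about 2 px off.
- **Pin in the hole:** the target hole, in shadow, looks brighter than an empty hole would there, so the pin appears to be in it. This is weaker evidence than the cap height.
- **Tray angle:** the jar gave 45.8° and the cap, read by hand, 43.8°. These disagree by 2°, on either side of 45° and close to the roughly ±1° the pin allows.
- **Lock not felt:** I did not push hard enough to feel the pin stop the tray. The tray moved from about 44° to 45.8° under the nudge without a clear stop, so the lock rests on the pictures alone.
- **Other things:** the jar is standing in the tray, and the bottle, charger, remote and the spare jar farther from the robot are unmoved. The other spare jar was partly hidden by the gripper from above, so the image comparison flagged it; the scene view shows it standing in place.

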